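Hold the loupe over the ring at the inspection station

TASK

First push the blue ring carriage along its slide one station on, to the middle (green-marked) detent, and leave it resting there. Then pick the loupe up by its handle from its cork pad, carry it over the row of red bins and hold it level above the ring's stone, the lens centred over the stone and its underside about 15 mm above it; never let the loupe touch the ring, its carriage or the slide, and do not knock the bins or disturb the other things on the bench. Finish while still holding the loupe there: do not put it down or let go.

Things in the scene. Friction and masses are not known exactly. Their poses are not given: they have to be found in the camera images.
- slide: Fixed aluminium slide left or right of the bins: bed 360 x 120 mm, 16 high, two rails, a grey block 36 mm high at each end. Origin: middle of the bed's underside. +x runs along the rails, roughly away from the robot: the way to push; z up. Station marks on the bed edges: x = -80 mm (black, carriage starts here), 0 (green, middle station), +80 mm (black).
- carriage (a joint): Travel of the carriage along the slide's +x in m: 0 first station, 0.08 middle (green) station, 0.16 last. It rides at the slide's y = 0. Sprung detents: about 6 N is needed to leave a station; past halfway (0.04) it is pulled on into the middle station, stops there by itself within 2 mm, and again takes about 6 N to leave.
- push_plate (a point): Middle of the near (-x) face of the carriage's upright steel push plate, 63 mm above the bench. Plate 60 mm wide (slide y), 8 thick, from 18 to 70 mm above the bench; push it along the slide's +x, e.g. with closed fingers. Axes as the slide's. The blue block behind it is 76 mm wide, its top 46 mm above the bench.
- stone (a point): Top of the clear stone (9 mm across) on the brass ring standing upright in a small wooden clamp on the carriage: the carriage's highest point, 92 mm above the bench, 50 mm beyond the push plate's near face. Rides with the carriage; axes as the slide's.
- loupe: Hand loupe, about 130 g, flat on the cork pad: round dark steel frame 52 mm across, 12 high, glass lens, straight brass handle with black scales, 15 mm wide, 18 high, from 25 to 109 mm from the lens centre. Origin: lens centre on the underside (the point to hold above the stone), 4 mm above the bench at the start. -x points from the lens along the handle (at first roughly towards the robot), z up.
- loupe_grip (a point): Point to grip on the loupe's handle, near its centre of mass: on the handle's centre line, 54 mm from the lens centre, 9 mm above the loupe's underside. Axes as the loupe's: close the fingers along y.
- pad: Fixed cork pad, 210 x 120 mm, 4 mm thick, on which the loupe starts; on the other side of the bins from the slide. Origin: middle of the underside.
- bins: Fixed row of two open red bins, together 296 mm long (its x, roughly away from the robot), 100 mm wide (its y) and 75 mm high, between the loupe and the slide. Origin: middle of the underside. The loupe must pass above it.
- tool_pot: Bystander: small wooden barrel full of upright tools, 84 mm across, 190 mm high in all. Origin: centre of the underside.
- steel_cup: Bystander: small dark steel cup, 36 mm across, 32 mm high. Origin: centre of the underside.
- dish: Bystander: shallow clear plastic dish, 84 mm across, 22 mm high. Origin: centre of the underside.
- emery_block: Bystander: wooden block 90 x 50 mm with grey emery pad and red handle, 48 mm high. Origin: centre of the underside.
Things that resemble listed ones, but are neither listed nor needed, are in the scene too. Several things look just like the loupe: the one meant starts farthest to the robot's left.

How it is judged:
On the way, in this order (a step that is already met when the one before it is completed fails the run):
1. the carriage rests in the middle detent, the loupe still on its pad (value of joint carriage between 0.074 and 0.086 m and velocity of joint carriage between -0.01 and 0.01 m/s and distance of loupe from where it was at the start of the episode below 0.03 m), for 0.2 s.
2. the loupe passes above the row of red bins (z of loupe in the frame of bins above 0.076 m and y of loupe in the frame of bins between -0.05 and 0.05 m and x of loupe in the frame of bins between -0.17 and 0.17 m), for 0.02 s.
At the end, for the whole second after the job is handed in: The carriage rests untouched within 6 mm of the middle station; the loupe, held still in the fingers and touching nothing else, is level within 8 degrees, its lens centre within 9 mm of the stone horizontally and its underside 5 to 27 mm above the stone's top (value of joint carriage between 0.074 and 0.086 m and horizontal distance between loupe and stone below 0.009 m and z of loupe in the frame of stone between 0.005 and 0.027 m and angle between loupe's own z axis and vertical below 0.14 rad and linear speed of loupe below 0.02 m/s and contact force between loupe and the fingers above 2 N and contact force between loupe and slide below 0.1 N and contact force between each of the arm, the fingers and slide below 0.3 N); the arm keeps its last pose, push and grip.
It fails at once if the carriage is pushed on past the middle station (value of joint carriage above 0.12 m).
It fails at once if the loupe touches the ring, carriage or slide (contact force between loupe and slide above 0.5 N).
It fails at once if the bins are knocked (contact force between bins and loupe above 3 N or contact force between bins and the fingers above 3 N or contact force between bins and the arm above 3 N).
It fails at once if a bystander is disturbed (distance of any of tool_pot, steel_cup, dish, emery_block from where it was at the start of the episode above 0.015 m).
It also fails if it takes over 64 s, if anything falls off the work surface, if the arm or the gripper's body presses on something with over 40 N, if the wrist force passes 120 N, or if a joint passes its speed limit or range.

ROBOT

A 6-joint arm with a two-finger parallel gripper is mounted at the origin on the work surface. World frame = base frame: x ahead of the robot, y to its left, z up, the work surface at z = 0. Lengths are in m, angles in rad, forces in N, time in s.
With the tool pointing down it reaches from about 0.275 to 0.75 m from the base axis. Payload 10.2 kg.
Tool frame: the origin (TCP) lies at the very end of the fingers, on their centre line; the grasp point (between the pads) lies 19 mm behind it; z points along the fingers, y is the line along which they close (so a half turn about z gives the same grasp; the last joint's range is limited). The gripper opens to 88 mm and grips with 3 to 60 N. Pads are 18 mm wide; open, the fingers measure 123 mm over their backs; the gripper's body (75 mm by 187 mm) begins 45 mm behind the grasp point.
Start: joints at [1.029, 0.313, 1.498, -0, 1.331, -0.223], TCP at [0.165, 0.499, 0.239] pointing down, gripper open.
Joint ranges: [-2.94, 2.94], [-0.97, 2.17], [0.19, 2.56], [-1.23, 4.37], [0.02, 3.11], [-2.88, 2.88]. Speed limits (rad/s): [2.39, 2.39, 3.01, 3.14, 3.14, 3.14].

INTERFACE

Orientations are given as a 3x3 rotation matrix whose columns are the frame's x, y, z axes.
In Python, from cell import bot, viewer, workorder, finder gives the robot as it stands. The module is installed in compiled form; this text tells all that it offers.
- The arm moves only by the shell command python3 -m jog 'ROWS' [FORCE]. ROWS is JSON, a list of rows, each a list of 3 entries, a list of its own where there are three numbers: the shift along the world's x, y, z in m, then the turn about the world's z in rad, then the closure, from -1 (fully open) to 1 (shut). A call has 1 to 12 rows; each row is the pose to reach, as a shift and turn from the pose commanded when the call began; what a row does not reach only later rows make up. A row lasts 1/10 s, in which the tool goes at most 50 mm and 8.59 degrees, less where a joint would pass 70% of its speed; a pose out of reach is approached as far as the arm can. A call with a gripper value outside its range is refused whole. The fingers move at their own pace and stop on an object; FORCE is the grip in N (left out, the last holds). Time passes only in rows, so rows that repeat a pose let the fingers close. It gives the time, the measured TCP pose, the force, the opening and the grip force at its end, in the units of the state.
- bot.state(): the state, without advancing time (a new reading comes with each control period).
- viewer.read_camera(name): name is "scene" or "top"; returns the picture (480x640x3 uint8, red, green, blue); there is no depth.
- viewer.get_calibration(name): a dict with "fx", "fy", "cx", "cy" (pixels), "R" (3x3) and "t" (3): a world point X has camera coordinates R X + t. Camera axes: x right, y down, z forward; pixel columns grow to the right and rows downward; lengths in m; the calibration is good to about 2 mm. A picture is of the moment at which its call begins. get_calibration takes no time and is no camera call.
- workorder.job_done(): hands the job in; it is judged then, once.
Trained networks look in the newest picture that a camera, given by its name, has taken for a name from the list of things; names that differ only in an ending like _2 or _b are one class to them, and where a whole thing is asked for, a point or a joint stands for the part that bears it (a point fixed in the world has none). Each returns a list of dicts, best first, with "p" (0 to 1); they miss things now and then, are a little off and sometimes report something else, mostly with a low value. They report only what shows in the picture. A call takes as long as a camera call. They do not tell look-alikes from the thing itself.
- finder.boxes_of(camera, query): "bbox" ([left, top, right, bottom] in pixels, round what is visible of it).
- finder.tip_of(camera, query): "at" ([column, row] in pixels: a listed point, or the origin of a listed thing).
The state is a dict: "t": time; "joint_positions": joint angles; "joint_vel": joint speeds; "joint_efforts": joint torques, N m; "ee_pos": TCP position; "orientation": TCP orientation; "wrist_force": force on the tool from outside, world axes, zero at the start; "wrist_torque": the same for the moment, N m; "finger_gap": finger opening in m; "gripper_force": force on a finger pad.
Only numpy, scipy, OpenCV 4.12 (cv2) and the standard library are available. Lean on these libraries where they do the work, as an engineer would, in place of code of your own. Each camera call takes 0.05 s, during which the arm holds its last target. There are 200 camera calls.

## Working session

There is one attempt and no reset: what is moved stays moved. The work goes in short steps, Python scripts to look and compute and a shell command to move; the robot and the scene stay as the last step left them, time stands still between calls to the robot, and variables do not carry over. Pictures are saved under pics/ and viewed, at most 10 in all, crops included, and the job is handed in when it is done.

```bash
mkdir -p pics
cat > h.py <<'E'
import numpy as np,cv2
from cell import bot,viewer,workorder,finder
def ray(c,uv,z):
    k=viewer.get_calibration(c);R=np.array(k["R"]);t=np.array(k["t"])
    d=R.T@np.array([(uv[0]-k["cx"])/k["fx"],(uv[1]-k["cy"])/k["fy"],1]);o=-R.T@t
    return o+d*(z-o[2])/d[2]
def px(c,X):
    k=viewer.get_calibration(c);p=np.array(k["R"])@np.array(X)+np.array(k["t"])
    return np.array([k["fx"]*p[0]/p[2]+k["cx"],k["fy"]*p[1]/p[2]+k["cy"]])
def tri(uv1,uv2):
    from scipy.optimize import least_squares
    return least_squares(lambda X:np.r_[px("top",X)-uv1,px("scene",X)-uv2],[.4,0,.05]).x
def save(c,n,crop=None,s=1):
    im=viewer.read_camera(c)[:,:,::-1]
    if crop: a,b,e,f=crop; im=im[b:f,a:e]
    cv2.imwrite("pics/"+n,cv2.resize(im,None,fx=s,fy=s,interpolation=cv2.INTER_CUBIC))
E
python3 - <<'E'
from h import *
save("top","top0.png");save("scene","sc0.png")
Z=dict(loupe=.004,loupe_grip=.013,push_plate=.063,stone=.092,slide=0,bins=0,pad=0,tool_pot=0,steel_cup=0,dish=0,emery_block=0)
for q,z in Z.items():
  for c in ("top","scene"):
    for d in finder.tip_of(c,q)[:5]: print(q,c,round(d["p"],2),np.round(d["at"],1),np.round(ray(c,d["at"],z)[:2],3))
for c in("top","scene"): print(c,-np.array(viewer.get_calibration(c)["R"]).T@viewer.get_calibration(c)["t"])
print(bot.state())
E
```

```text
loupe top 0.83 [353.4 167.9] [ 0.874 -0.12 ]
loupe top 0.65 [290.9 196.4] [0.783 0.079]
loupe top 0.6 [236.1 256.3] [0.597 0.247]
loupe scene 0.89 [212.3 322.2] [ 0.874 -0.126]
loupe scene 0.81 [300.4 312.4] [0.784 0.059]
loupe scene 0.71 [400.  271.7] [0.593 0.255]
loupe scene 0.48 [479.8 288.7] [0.58  0.451]
loupe scene 0.45 [305.4 227.9] [ 0.536 -0.014]
loupe_grip top 0.89 [279.9 206.9] [0.747 0.113]
loupe_grip top 0.76 [225.6 269.1] [0.557 0.276]
loupe_grip top 0.61 [362.  175.3] [ 0.845 -0.145]
loupe_grip top 0.55 [325.  199.3] [ 0.769 -0.027]
loupe_grip scene 0.82 [208.7 303.9] [ 0.837 -0.151]
loupe_grip scene 0.73 [410.8 258.4] [0.551 0.272]
loupe_grip scene 0.7 [322.4 304.4] [0.751 0.102]
loupe_grip scene 0.16 [483.7 290.5] [0.588 0.459]
push_plate scene 0.7 [236.1 161.6] [ 0.418 -0.259]
stone top 0.65 [409.1 292.1] [ 0.47  -0.251]
stone scene 0.81 [230.8 165.1] [ 0.463 -0.252]
slide top 0.58 [395.7 272.1] [ 0.539 -0.235]
slide scene 0.8 [230.5 209.8] [ 0.539 -0.23 ]
bins scene 0.86 [306.3 228.1] [ 0.533 -0.013]
pad top 0.85 [226.2 272.3] [0.55  0.276]
pad scene 0.67 [412.2 2
[... 708 characters left out ...]
00, -2.23424714e-01]), 'joint_vel': array([ 0.00042753,  0.00068824,  0.00026314,  0.00053561, -0.00150684,
       -0.00066518]), 'joint_efforts': array([ 9.37488476e-04, -4.02114093e+01, -2.52413607e+01,  6.95436588e-02,
        3.20280134e-02,  5.35972742e-05]), 'ee_pos': array([0.16455909, 0.49853923, 0.23870202]), 'orientation': array([[-9.49621701e-01,  3.13398508e-01, -1.92308918e-05],
       [ 3.13398509e-01,  9.49621700e-01, -4.78318719e-05],
       [ 3.27163483e-06, -5.14491163e-05, -9.99999999e-01]]), 'wrist_force': array([ 0.31388561,  0.60848215, -0.53427589]), 'wrist_torque': array([-0.00678276,  0.04601522,  0.02888289]), 'gripper_force': 0.0, 'finger_gap': 0.08851432298376562}
```

View pics/top0.png

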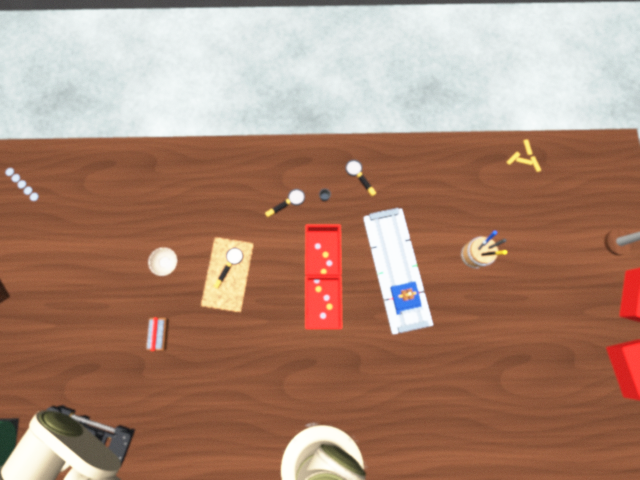

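View pics/sc0.png

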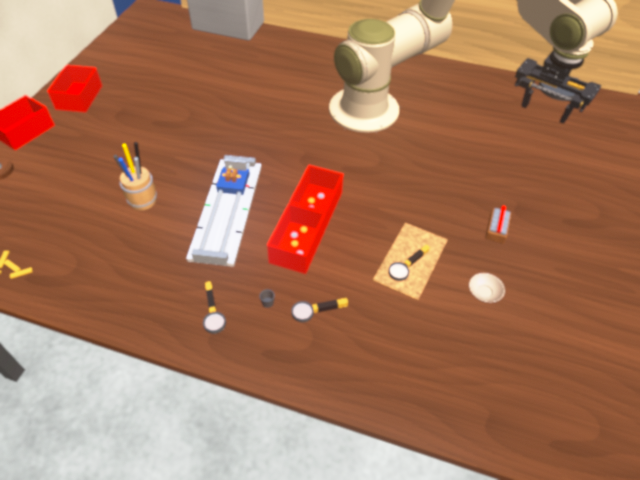

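Loupe look-alikes in the top view are at (354,168), (297,197) and (234,256). The one farthest to the robot's left lies on the pad at (234,256), which matches the description, so I choose that one. I'll check it in a close crop.

Run:
```python
from h import *
save("top","crop1.png",(195,200,445,340),3.2)
```

```text
(no output)
```

View pics/crop1.png

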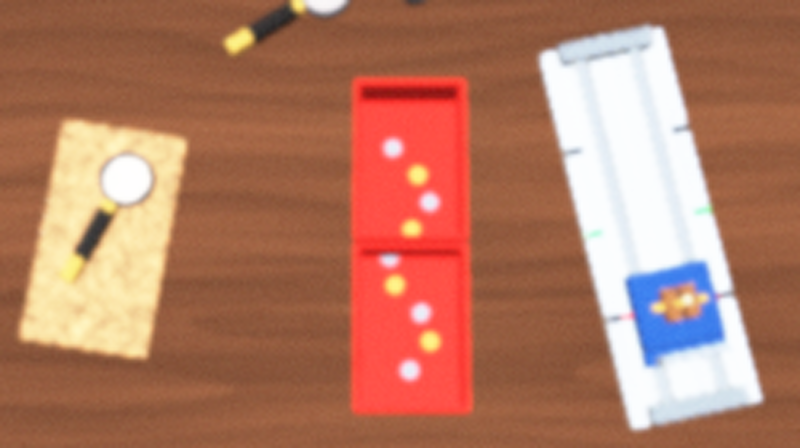

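The crop confirms the loupe on the cork pad: lens at crop (126,180), handle end at (70,273). The slide's green marks are at (594,233) and (703,210), with the blue carriage near the first black marks.

Run:
```python
from h import *
P=lambda x,y,z:ray("top",(195+x/3.2-.3,200+y/3.2-.3),z)[:2]
L=P(126,180,.012);H=P(70,273,.015)
d=L-H;print("loupe",L,"hend",H,np.linalg.norm(d),"yaw",np.arctan2(d[1],d[0]),"grip",L-d/np.linalg.norm(d)*.054)
g=[P(*p,.016) for p in((594,233),(703,210),(615,318),(727,295),(571,152),(682,128))]
m=[(g[i]+g[i+1])/2 for i in(0,2,4)]
c=[P(*p,.016) for p in((541,52),(663,27),(763,400),(632,430))]
print("marks mid",m,"corners mean",np.mean(c,0))
u=(c[0]+c[1]-c[2]-c[3])/2;u2=m[2]-m[1]
print(np.linalg.norm(u),np.arctan2(u[1],u[0]),np.linalg.norm(u2),np.arctan2(u2[1],u2[0]))
S=P(687,300,.092);print("stone",S)
st=finder.tip_of("top","stone");ss=finder.tip_of("scene","stone")
for s in(st,ss):print([(x["p"],x["at"]) for x in s[:2]])
try:print("tri",tri(st[0]["at"],ss[0]["at"]))
except Exception as e:print(e)
u/=np.linalg.norm(u);o=(np.mean(c,0)+m[0])/2
print("stone in slide",(S-o)@u,(S-o)@np.array([-u[1],u[0]]),"o",o)
for x in (-.08,0): print("stone at",x,o+x*u)
print("binscorners",[P(*p,.075) for p in((354,79),(467,79),(471,412),(353,412))])
```

```text
loupe [0.59689956 0.25137857] hend [0.50998001 0.30120959] 0.10019051113942418 yaw -0.520556127530826 grip [0.55005226 0.27823615]
marks mid [array([ 0.54674943, -0.23739585]), array([ 0.46736725, -0.25328703]), array([ 0.62479676, -0.22137944])] corners mean [ 0.54631878 -0.2373181 ]
0.36108785883978345 0.1878216216834953 0.16063046812106857 0.19996979974172732
stone [ 0.46638406 -0.25135067]
[(0.63, [410.8, 290.3])]
[(0.81, [230.8, 165.1])]
tri [ 0.47281089 -0.24986027  0.10253869]
stone in slide -0.08135336878211152 0.0012179660332611467 o [ 0.54653411 -0.23735698]
stone at -0.08 [ 0.46794104 -0.25229452]
stone at 0 [ 0.54653411 -0.23735698]
binscorners [array([0.67448962, 0.03453071]), array([ 0.67238469, -0.06829135]), array([ 0.37522132, -0.06154521]), array([0.37739095, 0.04059474])]
```

```bash
python3 -m jog '[[[0.014,-0.045,0],0.03,1],[[0.028,-0.09,0],0.06,1],[[0.042,-0.135,0],0.1,1],[[0.056,-0.18,0],0.14,1],[[0.07,-0.225,0],0.18,1],[[0.084,-0.27,0],0.22,1],[[0.098,-0.315,0],0.26,1],[[0.112,-0.36,0],0.3,1],[[0.126,-0.405,0],0.34,1],[[0.14,-0.45,0],0.38,1],[[0.154,-0.495,0],0.42,1],[[0.168,-0.54,0],0.46,1]]' 20
python3 -m jog '[[[0.012,-0.045,0],0.02,1],[[0.024,-0.09,0],0.04,1],[[0.036,-0.135,0],0.053,1],[[0.045,-0.18,0],0.053,1],[[0.053,-0.215,0],0.053,1],[[0.057,-0.2275,0],0.053,1],[[0.057,-0.2275,0],0.053,1],[[0.057,-0.2275,0],0.053,1]]'
```

```text
t: 2.55
ee_pos: [0.3326, -0.0436, 0.239]
orientation: [[-0.99, -0.142, 0.001], [-0.142, 0.99, -0.0], [-0.001, -0.001, -1.0]]
wrist_force: [1.6, 0.1, 0.0]
finger_gap: 0.0005
gripper_force: 0.0
t: 3.35
ee_pos: [0.3895, -0.2677, 0.2387]
orientation: [[-0.981, -0.194, -0.0], [-0.194, 0.981, 0.001], [0.0, 0.001, -1.0]]
wrist_force: [-0.5, 1.3, 0.3]
finger_gap: 0.0007
gripper_force: 0.0
```

```bash
python3 -m jog '[[[0,0,-0.04],0,1],[[0,0,-0.08],0,1],[[0,0,-0.12],0,1],[[0,0,-0.155],0,1],[[0,0,-0.175],0,1],[[0,0,-0.186],0,1],[[0,0,-0.186],0,1]]'
python3 - <<'E'
from h import *
save("scene","sc1.png",(170,110,330,230),5)
E
```

```text
t: 4.05
ee_pos: [0.3894, -0.2678, 0.0524]
orientation: [[-0.981, -0.194, -0.001], [-0.194, 0.981, 0.001], [0.001, 0.001, -1.0]]
wrist_force: [0.0, 0.3, -0.2]
finger_gap: 0.0003
gripper_force: 0.0
```

View pics/sc1.png

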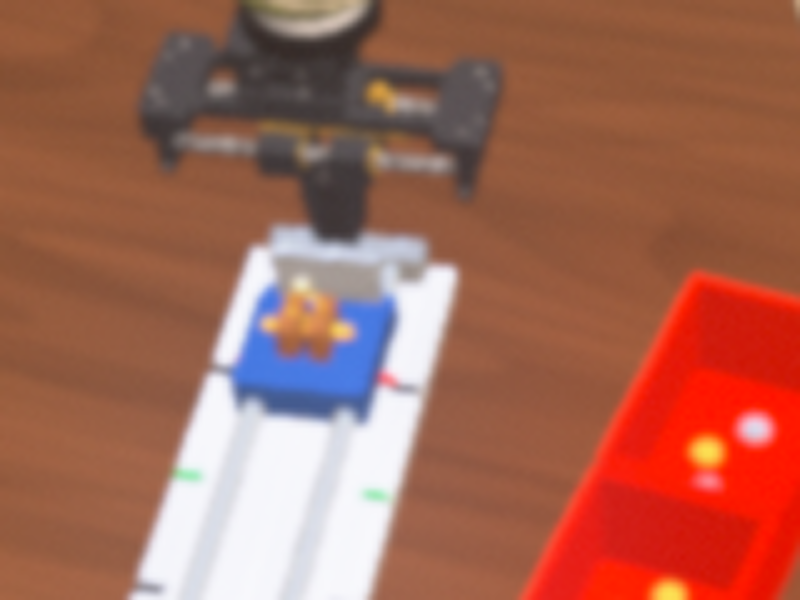

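The closed fingers stand just behind the grey push plate (crop (330,235)), and the red pointer is at the first black mark (395,382). Now I push.

```bash
python3 -m jog '[[[0.008,0.0016,0],0,1],[[0.0155,0.003,0],0,1],[[0.021,0.0041,0],0,1],[[0.026,0.0051,0],0,1],[[0.031,0.0061,0],0,1],[[0.036,0.0071,0],0,1],[[0.041,0.0081,0],0,1],[[0.046,0.0091,0],0,1],[[0.051,0.0101,0],0,1],[[0.054,0.0107,0],0,1],[[0.054,0.0107,0],0,1]]'
python3 - <<'E'
from h import *
save("scene","sc2.png",(170,110,330,230),4)
E
```

```text
t: 5.2
ee_pos: [0.444, -0.2582, 0.0527]
orientation: [[-0.981, -0.193, 0.0], [-0.193, 0.981, -0.0], [-0.0, -0.0, -1.0]]
wrist_force: [-1.9, -0.9, 0.9]
finger_gap: 0.0005
gripper_force: 0.7
```

View pics/sc2.png

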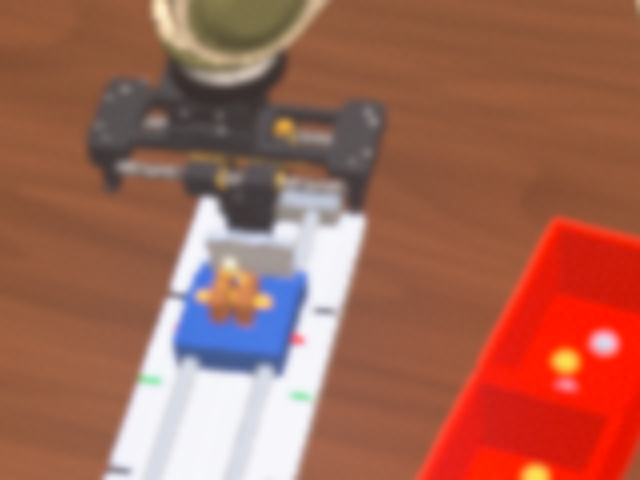

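The red pointer (298,340) is about 30 mm along, between the black mark and the green mark (300,396). I push on slowly, then back off.

```bash
python3 -m jog '[[[0.004,0.0008,0],0,1],[[0.008,0.0016,0],0,1],[[0.012,0.0024,0],0,1],[[0.016,0.0031,0],0,1],[[0.02,0.0039,0],0,1],[[0.022,0.0043,0],0,1],[[0.022,0.0043,0],0,1],[[0.022,0.0043,0],0,1]]'
python3 - <<'E'
from h import *
save("scene","sc3.png",(170,110,330,230),4)
E
```

```text
t: 6.05
ee_pos: [0.4655, -0.2539, 0.0527]
orientation: [[-0.981, -0.193, -0.0], [-0.193, 0.981, 0.0], [0.0, 0.0, -1.0]]
wrist_force: [0.0, -0.4, -0.2]
finger_gap: 0.0005
gripper_force: 0.0
```

View pics/sc3.png

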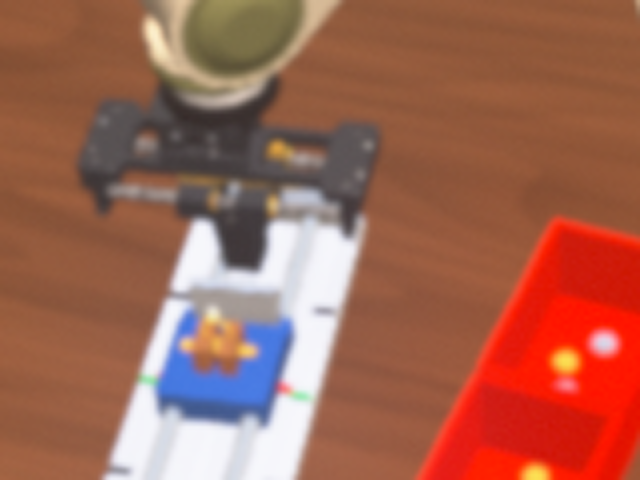

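The pointer (285,388) is at the green mark (300,396), and the fingers are free of the plate. Next I retreat, lift and go over to the loupe.

```bash
python3 -m jog '[[[-0.02,-0.004,0],0,1],[[-0.035,-0.007,0.02],0,1],[[-0.035,-0.007,0.06],0,1],[[-0.035,-0.007,0.105],0,1],[[-0.03,0.01,0.14],0,1],[[-0.02,0.05,0.15],-0.05,0],[[-0.01,0.095,0.15],-0.1,0],[[0,0.14,0.15],-0.2,0],[[0.01,0.185,0.15],-0.3,0],[[0.02,0.23,0.15],-0.4,0],[[0.03,0.275,0.15],-0.5,0],[[0.04,0.32,0.15],-0.6,0]]'
python3 -m jog '[[[0.01,0.045,0],-0.07,0],[[0.02,0.09,0],-0.116,0],[[0.03,0.135,0],-0.116,0],[[0.04,0.18,0],-0.116,0],[[0.045,0.212,0],-0.116,0],[[0.045,0.212,0],-0.116,0],[[0.045,0.212,0],-0.116,0]]'
python3 - <<'E'
from h import *
save("top","t4.png",(195,220,275,320),6)
st=finder.tip_of("top","stone");ss=finder.tip_of("scene","stone")
for c in("top","scene"):
  viewer.read_camera(c)
  for q,z in(("stone",.092),("loupe",.004),("loupe_grip",.013)):
    print(c,q,[(x["p"],np.round(x["at"],1),np.round(ray(c,x["at"],z)[:2],4)) for x in finder.tip_of(c,q)[:4]])
E
```

```text
t: 7.3
ee_pos: [0.5055, 0.0679, 0.2029]
orientation: [[-0.917, 0.399, 0.0], [0.399, 0.917, -0.0], [-0.0, 0.0, -1.0]]
wrist_force: [0.4, -0.1, 0.1]
finger_gap: 0.0439
gripper_force: 0.0
t: 8.0
ee_pos: [0.5503, 0.2781, 0.2023]
orientation: [[-0.867, 0.498, -0.001], [0.498, 0.867, -0.0], [0.0, -0.001, -1.0]]
wrist_force: [0.4, -0.6, -0.2]
finger_gap: 0.0441
gripper_force: 0.0
top stone [(0.67, array([400.7, 261.9]), array([ 0.5556, -0.2328]))]
top loupe [(0.92, array([354.7, 170.3]), array([ 0.8657, -0.124 ])), (0.77, array([294.2, 193. ]), array([0.7944, 0.0682])), (0.64, array([235.4, 256.3]), array([0.5972, 0.2488]))]
top loupe_grip [(0.85, array([280.3, 206.2]), array([0.7496, 0.1113])), (0.76, array([363.2, 176.8]), array([ 0.8401, -0.1488]))]
scene stone [(0.67, array([481.9, 289.8]), array([0.6464, 0.4427])), (0.57, array([224.9, 188.5]), array([ 0.5475, -0.2307]))]
scene loupe [(0.88, array([300.8, 313.4]), array([0.7859, 0.0605])), (0.77, array([211.7, 323.4]), array([ 0.8774, -0.1255])), (0.59, array([400.3, 271.6]), array([0.5927, 0.2557]))]
scene loupe_grip [(0.89, array([412.3, 258.3]), array([0.5494, 0.2756])), (0.87, array([207.2, 302.2]), array([ 0.8335, -0.1566])), (0.71, array([323.2, 306.9]), array([0.7574, 0.1064]))]
```

View pics/t4.png

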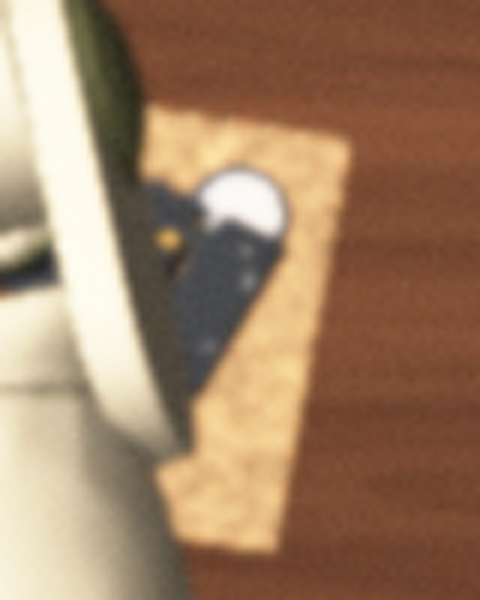

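The loupe is undisturbed and the gripper's outline hides the handle. The scene view puts the grip point at (0.549, 0.276), which agrees. I descend and grip.

```bash
python3 -m jog '[[[0,0,-0.045],0,0],[[0,0,-0.09],0,0],[[0,0,-0.13],0,0],[[0,0,-0.16],0,0],[[0,0,-0.18],0,0],[[0,0,-0.19],0,0],[[0,0,-0.194],0,0],[[0,0,-0.194],0,0]]' 30
python3 -m jog '[[[0,0,0],0,1],[[0,0,0],0,1],[[0,0,0],0,1],[[0,0,0],0,1],[[0,0,0],0,1],[[0,0,0],0,1]]' 30
```

```text
t: 9.35
ee_pos: [0.5509, 0.2781, 0.0091]
orientation: [[-0.867, 0.498, 0.001], [0.498, 0.867, 0.0], [-0.0, 0.0, -1.0]]
wrist_force: [0.3, 0.2, 0.4]
finger_gap: 0.0438
gripper_force: 0.0
t: 9.95
ee_pos: [0.5508, 0.2782, 0.0091]
orientation: [[-0.867, 0.498, 0.001], [0.498, 0.867, 0.0], [-0.0, 0.0, -1.0]]
wrist_force: [-2.3, -0.8, 4.4]
finger_gap: 0.0138
gripper_force: 30.0
```

```bash
python3 -m jog '[[[0,0,0.01],0,1],[[0,0,0.03],0,1],[[0,0,0.06],0,1],[[0,0,0.09],0,1],[[0,0,0.12],0,1],[[0,0,0.15],0,1],[[0,0,0.175],0,1],[[0,0,0.19],0,1],[[0,0,0.19],0,1],[[0,0,0.19],0,1]]'
python3 - <<'E'
from h import *
save("scene","sc5.png",(350,110,510,280),3.5)
E
```

```text
t: 10.95
ee_pos: [0.5502, 0.2779, 0.1982]
orientation: [[-0.867, 0.498, -0.001], [0.498, 0.867, -0.0], [0.001, -0.001, -1.0]]
wrist_force: [0.3, 0.3, -1.4]
finger_gap: 0.0137
gripper_force: 30.0
```

View pics/sc5.png

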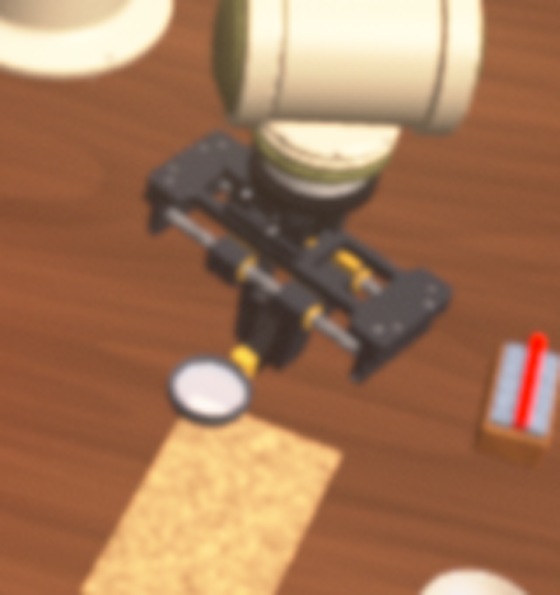

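The loupe is held level, lens at crop (210,389), clear of the pad. I make one composite to measure the lens and the stone.

Run:
```python
from h import *
T=viewer.read_camera("top")[:,:,::-1];S=viewer.read_camera("scene")[:,:,::-1]
f=lambda im,x,y,w,h,s:cv2.resize(im[y:y+h,x:x+w],(w*s,h*s),interpolation=cv2.INTER_CUBIC)
a=f(T,385,247,33,33,8);b=f(S,208,170,33,33,8);c=f(T,210,215,33,33,8)
out=np.hstack([a,b,c]);print(out.shape)
cv2.imwrite("pics/comp.png",out)
print(px("scene",[.5465,-.2374,.092]),px("top",[.5465,-.2374,.092]),px("top",[.597,.251,.203]))
print("lens scene",ray("scene",(409.6,220.8),.203))
for c_,q in(("top","loupe"),("scene","loupe")):print([(x["p"],x["at"],ray(c_,x["at"],.193)) for x in finder.tip_of(c_,q)])
```

```text
(264, 792, 3)
[222.69655637 187.62557953] [402.53654564 265.04155217] [221.42994943 242.93722014]
lens scene [0.59766795 0.25035495 0.203     ]
[(0.69, [295.4, 192.8], array([0.73221536, 0.05837533, 0.193     ])), (0.69, [350.8, 171.8], array([ 0.78868082, -0.09222189,  0.193     ])), (0.66, [223.2, 245.9], array([0.59114675, 0.2482737 , 0.193     ]))]
[(0.94, [212.2, 326.3], array([ 0.97246885, -0.05169011,  0.193     ])), (0.85, [298.1, 315.3], array([0.89685316, 0.09545958, 0.193     ])), (0.79, [411.3, 221.8], array([0.59044779, 0.25417016, 0.193     ]))]
```

View pics/comp.png

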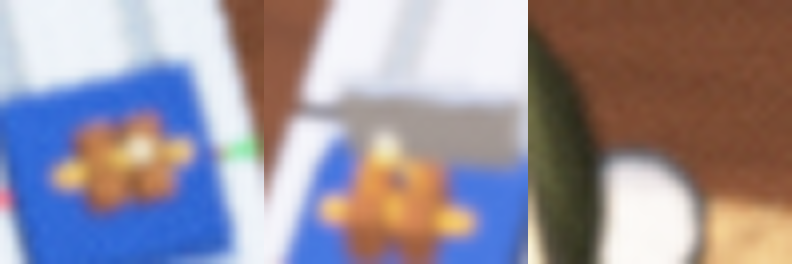

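The stone shows at top (402.2,265.2) and scene (222.6,187.9), within 0.3 px of the slide-based estimate (0.5465, -0.2374, 0.092). The lens offset from the TCP is (0.0475, -0.0275), so I carry it across.

```bash
python3 -m jog '[[[-0.002,-0.02,0],0,1],[[-0.006,-0.06,0],0,1],[[-0.01,-0.1,0],0,1],[[-0.014,-0.14,0],0,1],[[-0.018,-0.18,0],0,1],[[-0.022,-0.22,0],0,1],[[-0.027,-0.26,0],0,1],[[-0.031,-0.3,0],0,1],[[-0.035,-0.34,0],0,1],[[-0.039,-0.38,0],0,1],[[-0.043,-0.42,0],0,1],[[-0.047,-0.45,0],0,1]]'
python3 -m jog '[[[-0.002,-0.022,0],0,1],[[-0.004,-0.038,0],0,1],[[-0.004,-0.038,0],0,1],[[-0.004,-0.038,-0.02],0,1],[[-0.004,-0.038,-0.04],0,1],[[-0.004,-0.038,-0.05],0,1],[[-0.004,-0.038,-0.05],0,1],[[-0.004,-0.038,-0.05],0,1]]'
python3 - <<'E'
from h import *
T=viewer.read_camera("top")[:,:,::-1];S=viewer.read_camera("scene")[:,:,::-1]
f=lambda im,x,y,w,h,s:cv2.resize(im[y:y+h,x:x+w],(w*s,h*s),interpolation=cv2.INTER_CUBIC)
cv2.imwrite("pics/fin.png",np.hstack([f(T,370,225,65,65,6),f(S,190,135,65,65,6)]))
st=bot.state()["ee_pos"];print(st)
L=st+[.0475,-.0275,.005]
print(px("top",L),px("scene",L),px("scene",[.5465,-.2374,.092]))
E
```

```text
t: 12.4
ee_pos: [0.503, -0.1741, 0.1984]
orientation: [[-0.866, 0.499, -0.0], [0.499, 0.866, 0.0], [0.0, -0.0, -1.0]]
wrist_force: [1.4, -0.1, -0.9]
finger_gap: 0.0136
gripper_force: 30.0
t: 13.2
ee_pos: [0.5, -0.2096, 0.1494]
orientation: [[-0.867, 0.498, 0.001], [0.498, 0.867, -0.0], [-0.001, -0.0, -1.0]]
wrist_force: [0.1, 0.5, -0.8]
finger_gap: 0.0134
gripper_force: 30.0
[ 0.50000507 -0.20995023  0.14970932]
[407.2629531  261.03229309] [219.51788684 170.46331207] [222.69655637 187.62557953]
```

View pics/fin.png

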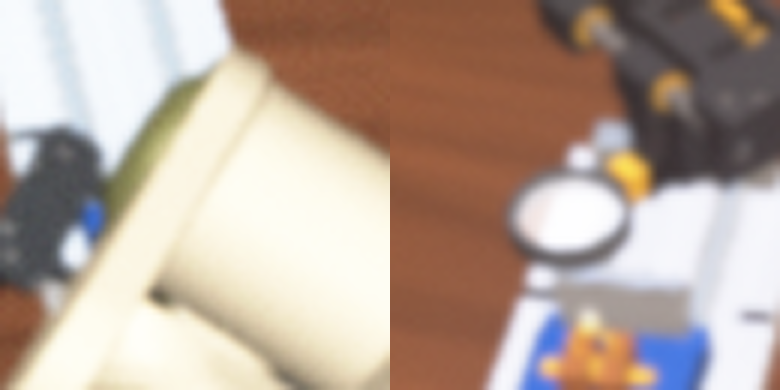

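In the scene view the lens centre is at (220.1,171.1), against a predicted (219.5,170.5). The stone is visible below, untouched. I lower to the final height.

```bash
python3 -m jog '[[[-0.001,0,-0.01],0,1],[[-0.001,0,-0.02],0,1],[[-0.001,0,-0.03],0,1],[[-0.001,0,-0.036],0,1],[[-0.001,0,-0.037],0,1],[[-0.001,0,-0.037],0,1],[[-0.001,0,-0.037],0,1],[[-0.001,0,-0.037],0,1],[[-0.001,0,-0.037],0,1]]'
python3 - <<'E'
from h import *
viewer.read_camera("scene")
for q in("loupe","stone"):
  for d in finder.tip_of("scene",q): print(q,d)
s=bot.state();L=s["ee_pos"]+[.0475,-.0275,-.005]
print(s["ee_pos"],s["wrist_force"],px("scene",L),L-[.5465,-.2374,.092])
E
```

```text
t: 14.2
ee_pos: [0.4987, -0.21, 0.112]
orientation: [[-0.867, 0.498, 0.0], [0.498, 0.867, -0.0], [-0.001, -0.0, -1.0]]
wrist_force: [-0.3, 0.6, -0.2]
finger_gap: 0.0135
gripper_force: 30.0
loupe {'at': [212.8, 324.2], 'p': 0.79}
loupe {'at': [303.4, 314.3], 'p': 0.68}
loupe {'at': [228.6, 213.4], 'p': 0.42}
stone {'at': [225.0, 186.8], 'p': 0.75}
stone {'at': [494.8, 231.5], 'p': 0.69}
[ 0.49858229 -0.20995669  0.11181916] [-0.36952684 -0.47589982 -1.42672943] [222.05644422 183.50217381] [-4.17708640e-04 -5.66885306e-05  1.48191601e-02]
```

The lens is within 1 mm of the stone's centre and 15 mm above it by the arm's own reading, with no contact force. I hand in.

```bash
python3 -c "
from cell import workorder
print(workorder.job_done())"
```

```text
the job is handed in; nothing more can be done
None
```

The job is handed in at about 14 s, result not reported: the carriage rests at the middle green detent, and the loupe is still held level, its lens centred about 15 mm above the stone by my measurements.

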